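# Tip the tape dispenser over the board's edge onto its sole

## Robot

A 6-joint arm with a two-finger parallel gripper is mounted at the origin on the work surface. World frame = base frame: x ahead of the robot, y to its left, z up, the work surface at z = 0. Lengths are in m, angles in degrees, forces in N, time in s.
With the tool pointing down it reaches from about 0.3 to 0.75 m from the base axis. Payload 8.5 kg.
Tool frame: the origin (TCP) lies midway between the tips of the shut fingers; the grasp point (between the pads) lies 19 mm behind it; z points along the fingers, y is the direction in which the jaws open and shut (so a half turn about z gives the same grasp; the last joint's range is limited). The gripper opens to 85 mm and grips with 20 to 120 N. Pads are 22 mm wide; open, the fingers measure 114 mm over their backs; the gripper's body (76 mm by 85 mm) begins 54 mm behind the grasp point. The pads swing forward as they close: fully open they stand 13 mm farther back than shut.
Start: joints at [-84.185, 21.807, 74.336, -0, 83.858, -12.336], TCP at [0.171, -0.523, 0.231] pointing down, gripper open.
Joint ranges: [-178.18, 178.18], [-50.72, 133.34], [12.68, 142.11], [-81.47, 261.47], [9.98, 163.14], [-165.26, 165.26]. Speed limits (degrees/s): [136.94, 136.94, 180, 180, 180, 180].

## Interface

Orientations are given as a 3x3 rotation matrix whose columns are the frame's x, y, z axes.
In Python, from rig import env, viewer, ticket gives the robot as it stands. The module is installed in compiled form; this text tells all that it offers.
- The arm moves only by the shell command python3 -m pendant 'ROWS' [FORCE]. ROWS is JSON, a list of rows, each a list of 3 entries, a list of its own where there are three numbers: the shift along the world's x, y, z in mm, then the turn about the world's z in rad, then the opening, from -1 (shut) to 1 (fully open). A call has 1 to 12 rows; each row shifts and turns the pose as measured when the row begins; what a row does not reach is not made up. A row lasts 1/8 s, in which the tool goes at most 62.5 mm and 10.7 degrees, less where a joint would pass 70% of its speed; a pose out of reach is approached as far as the arm can. A call with a gripper value outside its range is refused whole. The fingers move at their own pace and stop on an object; FORCE is the grip in N (left out, the last holds). Time passes only in rows, so rows that do not move let the fingers close. It gives the time, the measured TCP pose, the force and the opening at its end, in the units of the state.
- env.observe(): the state, without advancing time (a new reading comes with each control period).
- viewer.get_image(name): name is "side" or "top" or "wrist"; returns (picture, depth): 420x560x3 uint8, red, green, blue; 420x560 float32, m along the optical axis (not along the pixel's ray), 0 where there is no reading.
- viewer.camera_params(name): a dict with "fx", "fy", "cx", "cy" (pixels), "rvec" (rotation vector, rad) and "tvec" (3), from world to camera coordinates, as OpenCV has them; the wrist camera has in their place "T_tool_cam" (4x4, takes a point from camera to tool coordinates, whose origin is the TCP and whose axes are the flange's). Camera axes: x right, y down, z forward; pixel columns grow to the right and rows downward; lengths in m; the calibration is good to about 2 mm. A picture is of the moment at which its call begins: read the wrist's pose just before it. camera_params takes no time and is no camera call.
- ticket.close_job(): hands the job in, once; it reports no verdict.
The state is a dict: "time_s": time; "q": joint angles; "qvel": joint speeds; "joint_efforts": joint torques, N m; "position": TCP position; "tool_rot": TCP orientation; "ft_force": force on the tool from outside, world axes, zero at the start; "wrist_torque": the same for the moment, N m; "grip_width": finger opening in m.
Only numpy, scipy, OpenCV 4.12 (cv2) and the standard library are available. Lean on these libraries where they do the work, as an engineer would, in place of code of your own. Each camera call takes 0.05 s, during which the arm holds its last target. There are 200 camera calls.

## Task

The tape dispenser stands on its tail on the desk: slide it, still standing, until the foot of its rubber sole is up against the near edge of the fixed writing board, let it stand there for a moment, then push it high up so that it tips over that edge and ends lying flat on its sole on the board, nose pointing away from the edge, roughly square to the edge and with its tail near it. Do not pick it up, and leave the eraser, stapler and pencils where they lie.

Things in the scene. Friction and masses are not known exactly. Their poses are not given: they have to be found in the camera images.
- board_edge (a point): Middle of the upper rim of the near edge of the plywood writing board (280 mm deep, 420 wide, 15 thick, fixed flat on the desk), 15 mm above the desk. x points level across the board, square to the edge and away from the robot's side; y runs along the edge; z is up. The upright face of this edge is the fence.
- board: The same plywood board: the origin is the centre of its underside, 140 mm from the near edge along x; axes as for board_edge.
- dispenser_center (a point): Centre of the loose steel tape dispenser, 64 x 60 x 100 mm, 0.35 to 0.65 kg. It starts standing on its tail: own z up (tail to nose, 100 mm), own +x face (64 mm direction) is the flat black rubber sole, looking roughly at the board's edge; y is its 60 mm width. The centre is then 50 mm above the desk. Lying on its sole it is 64 mm high, own +x straight down.
- dispenser_top (a point): Point on the side opposite the sole, 75 mm above the tail, mid width: the place to push when tipping. This side is flat over the full width from 0 to 6 and 68 to 82 mm above the tail; between them are two 8 mm side cheeks at the outer edges with the tape roll sunk between; above 82 mm the nose is set back 19 mm. Pushed lower than about 40 mm the standing dispenser slides.
- dispenser_foot (a point): Middle of the lower edge of the sole at the tail, the edge that is to meet the fence: 32 mm along +x and 50 mm along -z from the dispenser's centre (own axes). It is at desk height at the start.
- eraser: Bystander: grey plastic whiteboard eraser 120 x 50 x 32 mm, loose on the board on one side of the middle, long side along its x; origin under its centre.
- stapler: Bystander: black stapler 130 x 36 x 55 mm, loose on the board on the other side, long side along its x; origin under its centre.
- pencil1: Bystander: wooden pencil about 180 mm long, 8 mm thick, loose on the desk in front of the board, left of the dispenser, lying along its y; origin under its centre.
- pencil2: Bystander: second such pencil, right of the dispenser.
There are look-alikes about, which are no part of the job. Of the things like the part that bears dispenser_center, leave any that is pink or purple; of the rest the larger one is meant.

How it is judged (in metres and radians):
On the way:
1. the dispenser, still standing on its tail (within 6 degrees), has the foot of its sole against the board's near edge (middle of that foot within 8 mm of the edge) (x of dispenser_foot in the frame of board above -0.148 m and angle between dispenser_center's own z axis and vertical below 0.1 rad and height (world z) of dispenser_foot below 0.006 m and y of dispenser_foot in the frame of board between -0.13 and 0.13 m), for 0.1 s.
At the end, for the whole second after the job is handed in: Dispenser at rest, flat on its sole on the board (within 5 degrees, centre 27-37 mm above its top), centre 10-90 mm in from the near edge and within 100 mm of the middle line, length within 15 degrees of square to the edge, nose away from the edge, tail at most 50 mm in (angle between dispenser_center's own x axis and vertical above 3.04 rad and z of dispenser_center in the frame of board between 0.042 and 0.052 m and x of dispenser_center in the frame of board between -0.13 and -0.05 m and y of dispenser_center in the frame of board between -0.1 and 0.1 m and angle between the z axis of dispenser_center and the x axis of board, either way round below 0.26 rad and linear speed of dispenser below 0.02 m/s and x of dispenser_foot in the frame of board below -0.09 m); the robot touches nothing.
It fails at once if the dispenser is picked up: the lower edge of its sole (the foot) rises more than 50 mm above the desk (height (world z) of dispenser_foot above 0.05 m).
It fails at once if the eraser is moved by more than 15 mm (distance of eraser from where it was at the start of the episode above 0.015 m).
It fails at once if the stapler is moved by more than 15 mm (distance of stapler from where it was at the start of the episode above 0.015 m).
It fails at once if the pencil1 is moved by more than 15 mm (distance of pencil1 from where it was at the start of the episode above 0.015 m).
It fails at once if the pencil2 is moved by more than 15 mm (distance of pencil2 from where it was at the start of the episode above 0.015 m).
It also fails if it takes over 38 s, if anything falls off the work surface, if the arm or the gripper's body presses on something with over 40 N, if the wrist force passes 120 N, or if a joint passes its speed limit or range.

## Working session

There is one attempt and no reset: what is moved stays moved. The work goes in short steps, Python scripts to look and compute and a shell command to move; the robot and the scene stay as the last step left them, time stands still between calls to the robot, and variables do not carry over. Pictures are saved under pics/ and viewed, about 8 in all and at most 12, crops included, and the job is handed in when it is done.

```bash
mkdir -p pics; cat > h.py <<'E'
import numpy as np,cv2
from rig import env,viewer,ticket
def cloud(n):
    im,d=viewer.get_image(n);p=viewer.camera_params(n)
    v,u=np.mgrid[:420,:560]
    c=np.stack([(u-p['cx'])/p['fx']*d,(v-p['cy'])/p['fy']*d,d],-1)
    R=cv2.Rodrigues(np.array(p['rvec'],float))[0]
    w=(c-np.array(p['tvec']).ravel())@R
    w[d==0]=np.nan
    return im,d,w
def save(n,im): cv2.imwrite('pics/'+n,im[...,::-1])
E
python3 - <<'E'
from h import *
for n in('top','side'):
    im,d,w=cloud(n); save(n+'0.png',im); np.savez(n+'0.npz',im=im,w=w)
print({k:np.round(v,3) for k,v in env.observe().items()})
E
```

```text
{'time_s': np.float64(0.1), 'q': array([-8.4185e+01,  2.1838e+01,  7.4380e+01, -2.0000e-03,  8.3859e+01,
       -1.2334e+01]), 'qvel': array([-0.058, -0.038, -0.126,  0.001,  0.088, -0.021]), 'joint_efforts': array([ 3.0000e-03, -4.4922e+01, -2.3166e+01, -0.0000e+00,  4.0000e-03,
        0.0000e+00]), 'position': array([ 0.171, -0.522,  0.231]), 'tool_rot': array([[ 0.95 ,  0.311, -0.   ],
       [ 0.311, -0.95 ,  0.001],
       [ 0.   , -0.001, -1.   ]]), 'ft_force': array([ 0.628, -0.141, -0.049]), 'wrist_torque': array([-0.038,  0.018, -0.076]), 'grip_width': np.float64(0.085)}
```

View pics/top0.png

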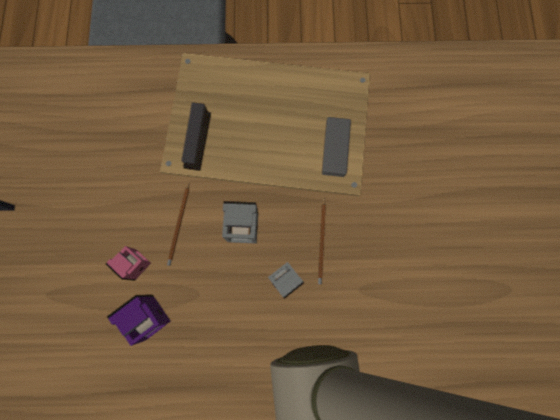

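View pics/side0.png

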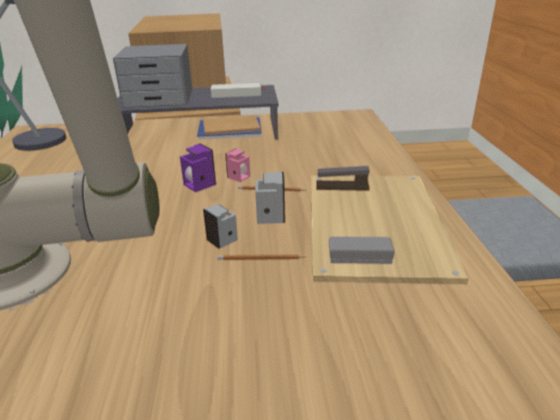

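The top view shows the big grey dispenser at (240,222), with the small grey look-alike at (286,280). The board's near edge runs from (162,172) to (360,193), and the pencils lie at (180,225) and (322,242). The side view agrees: the dark sole faces the board. Next I'll measure positions.

```bash
python3 - <<'E'
from h import *
T=np.load('top0.npz');w=T['w'];im=T['im']
for n,(u,v) in dict(desk=(300,220),board=(270,150),discap=(240,215),e1=(165,171),e2=(358,191),edm=(260,180),sm=(286,280),p1=(180,225),p2=(322,240)).items(): print(n,np.round(w[v,u],4))
# board near edge: last wood row per column at z~15mm
z=w[...,2]
pts=[]
for u in range(175,350,3):
    col=[v for v in range(100,215) if 0.010<z[v,u]<0.021]
    if col: pts.append(w[max(col),u])
pts=np.array(pts); l=cv2.fitLine(pts[:,:2].astype(np.float32),cv2.DIST_HUBER,0,.001,.001).ravel();print('edge',l, pts[[0,len(pts)//2,-1]])
b=(z>0.011)&(z<0.020); b[:40]=0; b[215:]=0;b[:,:150]=0;b[:,380:]=0
bm=cv2.morphologyEx(b.astype(np.uint8),cv2.MORPH_OPEN,np.ones((5,5)))
print('boardrect',cv2.minAreaRect(w[bm>0][:,:2].astype(np.float32)))
for zc in ((0.09,.11),(0.06,.11)):
  m=(z>zc[0])&(z<zc[1]);m[:195]=0;m[250:]=0;m[:,:205]=0;m[:,270:]=0
  P=w[m]; print('disp',zc,m.sum(),cv2.minAreaRect(P[:,:2].astype(np.float32)),np.median(P[:,2]))
  ys,xs=np.where(m);print(xs.min(),xs.max(),ys.min(),ys.max())
S=np.load('side0.npz')['w'];zs=S[...,2]
m=(zs>0.004)&(zs<0.11);m[:165]=0;m[230:]=0;m[:,:250]=0;m[:,288:]=0
P=S[m];print('side disp',np.nanpercentile(P,[1,50,99],axis=0))
m&=zs>0.085;print('nose side',cv2.minAreaRect(S[m][:,:2].astype(np.float32)))
c=cv2.resize(im[150:300,150:350],None,fx=4,fy=4,interpolation=cv2.INTER_CUBIC);save('c0.png',np.clip(c.astype(int)*1.8,0,255).astype(np.uint8))
E
```

```text
desk [ 0.5359  0.0363 -0.0018]
board [0.685  0.0965 0.0117]
discap [0.5285 0.1511 0.1011]
e1 [0.6408 0.3158 0.0156]
e2 [ 0.5916 -0.0838  0.0155]
edm [0.6188 0.118  0.0135]
sm [0.412  0.0694 0.0781]
p1 [0.5287 0.2835 0.0018]
p2 [ 0.4927 -0.0067  0.0058]
edge [0.13497616 0.99084884 0.6078496  0.08761105] [[ 0.63631989  0.29494595  0.01499847]
 [ 0.61190548  0.11385623  0.0149492 ]
 [ 0.58653031 -0.06572557  0.01127635]]
boardrect ((0.7510732412338257, 0.10206766426563263), (0.4208272397518158, 0.28204578161239624), 82.16484069824219)
disp (0.09, 0.11) 771 ((0.5314083099365234, 0.1546975076198578), (0.06023839861154556, 0.047420524060726166), 86.64856719970703) 0.09957117726973157
222 255 201 227
disp (0.06, 0.11) 1076 ((0.5228931903839111, 0.15520021319389343), (0.06024346500635147, 0.06447570025920868), 86.62513732910156) 0.09888925442685426
222 256 201 239
side disp [[0.48718816 0.12160658 0.00483571]
 [0.52064241 0.12689633 0.06345235]
 [0.5516007  0.29284677 0.10205697]]
nose side ((0.5296424031257629, 0.15224246680736542), (0.06277743726968765, 0.04590116813778877), 86.90393829345703)
```

View pics/c0.png

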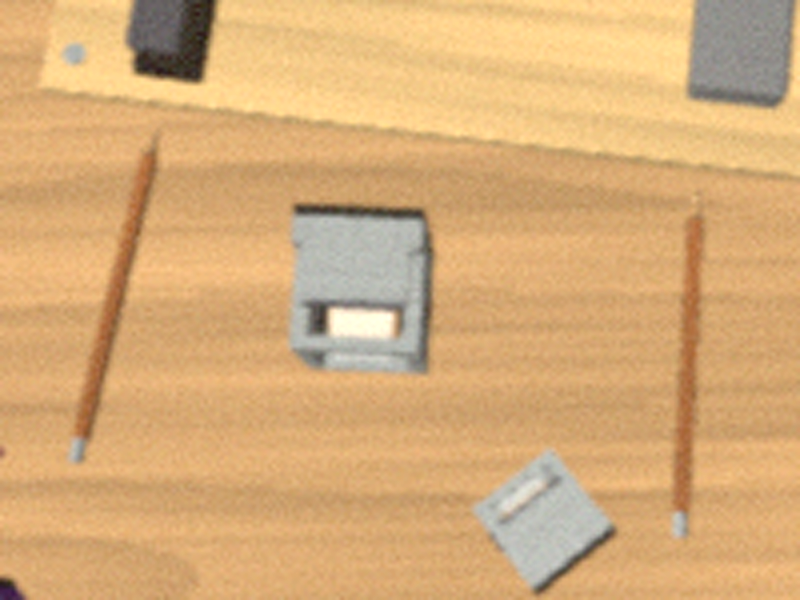

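The crop confirms it: the sole (dark edge) faces the board and the roll side faces the robot. In numbers:
- **Board:** the edge middle is about (0.612, 0.121), and board x points at −7.8°.
- **Dispenser:** its centre is (0.523, 0.155), yaw −3.4°, top at 100 mm and size 60×64, which matches the task text. Its sole is about 60 mm from the fence.

I'll push both cheeks with the fingers about 45 mm apart.

```bash
python3 -m pendant '[[[45,40,0],-0.15,0.06],[[45,40,0],-0.15,0.06],[[45,40,0],-0.15,0.06],[[45,40,0],0,0.06],[[45,40,0],0,0.06],[[7,60,0],0,0.06],[[7,60,0],0,0.06],[[7,60,0],0,0.06],[[7,60,0],0,0.06],[[7,60,0],0,0.06],[[7,60,0],0,0.06],[[0,0,0],0,0.06]]'
```

```text
time_s: 1.6
position: [0.4416, 0.0568, 0.2267]
tool_rot: [[0.989, -0.149, -0.002], [-0.149, -0.989, 0.007], [-0.003, -0.006, -1.0]]
ft_force: [-0.6, -0.7, 0.0]
grip_width: 0.0451
```

```bash
python3 -m pendant '[[[5,54,0],0.013,0.06],[[4,54,0],0,0.06],[[0,0,-40],0,0.06],[[0,0,-40],0,0.06],[[0,0,0],0,0.06]]'; python3 - <<'E'
from h import *
im,d,w=cloud('side'); save('s1.png',cv2.resize(im[100:320,100:400],None,fx=2.5,fy=2.5))
E
```

```text
time_s: 2.22
position: [0.4519, 0.1648, 0.1445]
tool_rot: [[0.99, -0.139, -0.002], [-0.139, -0.99, 0.005], [-0.003, -0.005, -1.0]]
ft_force: [0.7, -0.4, -0.8]
grip_width: 0.0456
```

View pics/s1.png

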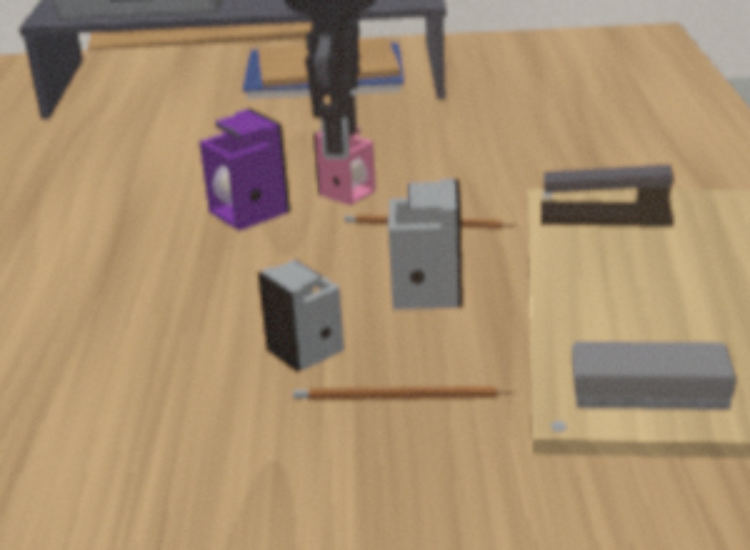

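The fingers (tips at about (335,150) in the crop) are behind the dispenser's back, with room around them. I'll lower and approach.

```bash
python3 -m pendant '[[[0,0,-45],0,0.06],[[0,0,-45],0,0.06],[[0,0,-22],0,0.06],[[0,0,0],0,0.06]]'; python3 -m pendant '[[[8,-1.1,0],0,0.06],[[8,-1.1,0],0,0.06],[[6,-0.8,0],0,0.06],[[4,-0.5,0],0,0.06],[[4,-0.5,0],0,0.06],[[4,-0.5,0],0,0.06]]'
```

```text
time_s: 2.78
position: [0.4591, 0.1627, 0.0386]
tool_rot: [[0.99, -0.143, 0.016], [-0.143, -0.99, 0.006], [0.015, -0.009, -1.0]]
ft_force: [-0.2, 0.0, 0.7]
grip_width: 0.0452
time_s: 3.52
position: [0.496, 0.158, 0.0427]
tool_rot: [[0.989, -0.143, 0.019], [-0.144, -0.99, 0.007], [0.018, -0.01, -1.0]]
ft_force: [-4.3, -0.1, 1.4]
grip_width: 0.0454
```

```bash
cat >> h.py <<'E'
B0=np.array([.612,.121]);X=np.array([.991,-.135]);Y=np.array([.135,.991])
def bf(P): return np.stack([(P[...,:2]-B0)@X,(P[...,:2]-B0)@Y],-1)
def meas():
    im,d,w=cloud('side'); save('last.png',cv2.resize(im[130:280,200:400],None,fx=4,fy=4))
    z=w[...,2];b=bf(w)
    # near (right-hand) cheek face: grey, and dark sole edge; report x_b extent per height
    m=(abs(b[...,1]-(.022-.03))<.008)&(b[...,0]<.06)&(b[...,0]>-.14)&(z>.004)&(z<.13)
    ys,xs=np.where(m)
    for lo in(.01,.03,.05,.07,.085,.095):
        k=m&(z>lo)&(z<lo+.01)
        if k.sum()>3: print(lo,k.sum(),'x_b',np.round(np.percentile(b[k][:,0],[2,98]),4),'y_b',np.round(np.median(b[k][:,1]),4))
    print({k:np.round(v,4) for k,v in env.observe().items() if k in('position','ft_force','time_s')})
E
python3 -c "from h import *;meas()"
```

```text
0.01 223 x_b [-0.1085  0.0578] y_b -0.0099
0.03 115 x_b [-0.1086 -0.0475] y_b -0.0102
0.05 145 x_b [-0.1302 -0.0467] y_b -0.0103
0.07 143 x_b [-0.129  -0.0467] y_b -0.0106
0.085 49 x_b [-0.1104 -0.0465] y_b -0.0098
0.095 97 x_b [-0.1256 -0.0465] y_b -0.0065
{'time_s': np.float64(3.575), 'position': array([0.4966, 0.1579, 0.0428]), 'ft_force': array([-2.9864,  1.3062,  0.5828])}
```

View pics/last.png

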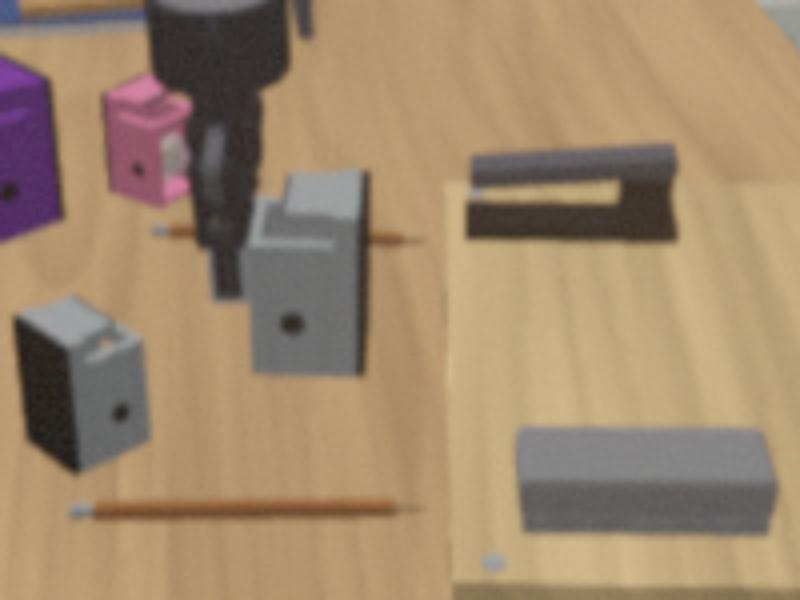

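The dispenser is still upright (its side is vertical and the sole is at x_b −0.047, about 47 mm from the fence) and slides with about 4 N. The fingertips are higher than I intended, so I'll back off and lower them, then push on.

```bash
python3 -m pendant '[[[-8,1.1,0],0,0.06],[[-2,0,-12],0,0.06],[[0,0,0],0,0.06]]';python3 -m pendant '[[[5,-0.7,-1],0,0.06],[[5,-0.7,-1],0,0.06],[[5,-0.7,-1],0,0.06],[[5,-0.7,-1],0,0.06],[[5,-0.7,-1],0,0.06]]'
```

```text
time_s: 3.95
position: [0.4873, 0.1589, 0.0302]
tool_rot: [[0.989, -0.144, 0.023], [-0.144, -0.99, 0.007], [0.022, -0.01, -1.0]]
ft_force: [-0.4, 0.4, -0.1]
grip_width: 0.0451
time_s: 4.58
position: [0.5108, 0.1556, 0.0247]
tool_rot: [[0.99, -0.143, 0.016], [-0.143, -0.99, 0.007], [0.015, -0.01, -1.0]]
ft_force: [-6.6, 1.3, 2.9]
grip_width: 0.0452
```

```bash
python3 -m pendant '[[[-1,0,5],0,0.06]]';python3 -c "from h import *;meas()"
```

```text
time_s: 4.7
position: [0.51, 0.1555, 0.0295]
tool_rot: [[0.99, -0.143, 0.015], [-0.144, -0.99, 0.007], [0.014, -0.009, -1.0]]
ft_force: [-0.9, 0.7, -0.6]
grip_width: 0.045
0.01 208 x_b [-0.0916  0.057 ] y_b -0.0102
0.03 133 x_b [-0.1154 -0.0329] y_b -0.0107
0.05 148 x_b [-0.1167 -0.0315] y_b -0.011
0.07 120 x_b [-0.0933 -0.0315] y_b -0.0106
0.085 47 x_b [-0.0975 -0.0313] y_b -0.0108
0.095 107 x_b [-0.0977 -0.0295] y_b -0.0069
{'time_s': np.float64(4.75), 'position': array([0.51  , 0.1556, 0.0303]), 'ft_force': array([-2.7545, -0.2021,  1.2598])}
```

```bash
python3 -m pendant '[[[5,-0.7,0],0,0.06],[[5,-0.7,0],0,0.06],[[5,-0.7,0],0,0.06],[[5,-0.7,0],0,0.06],[[3,-0.4,0],0,0.06]]';python3 -c "from h import *;meas()"
```

```text
time_s: 5.38
position: [0.5332, 0.1524, 0.0306]
tool_rot: [[0.99, -0.143, 0.013], [-0.143, -0.99, 0.008], [0.012, -0.009, -1.0]]
ft_force: [-5.3, 0.2, 2.9]
grip_width: 0.0453
0.01 218 x_b [-0.0707  0.0569] y_b -0.0104
0.03 133 x_b [-0.0912 -0.0097] y_b -0.0108
0.05 154 x_b [-0.0924 -0.0078] y_b -0.0111
0.07 124 x_b [-0.0821 -0.0079] y_b -0.0113
0.085 63 x_b [-0.0721 -0.006 ] y_b -0.0103
0.095 110 x_b [-0.0721 -0.0061] y_b -0.0068
{'time_s': np.float64(5.425), 'position': array([0.5336, 0.1523, 0.0306]), 'ft_force': array([-3.065 ,  0.8971,  2.2458])}
```

```bash
for i in 1 2; do python3 -m pendant '[[[2,-0.3,0],0,0.06]]'|grep -E 'posit|ft'; done; for i in 1 2 3; do python3 -m pendant '[[[1.5,-0.2,0],0,0.06]]'|grep -E 'posit|ft'; done; python3 -c "from h import *;meas()"
```

```text
position: [0.5354, 0.152, 0.0306]
ft_force: [-5.0, 0.7, 3.3]
position: [0.5373, 0.1517, 0.0306]
ft_force: [-5.0, 1.3, 3.0]
position: [0.5387, 0.1515, 0.0306]
ft_force: [-6.7, 0.6, 3.2]
position: [0.54, 0.1514, 0.0306]
ft_force: [-5.9, 0.6, 4.2]
position: [0.5407, 0.1512, 0.0306]
ft_force: [-10.4, 0.9, 6.6]
0.01 222 x_b [-0.0627  0.0579] y_b -0.0103
0.03 130 x_b [-0.0823 -0.0021] y_b -0.0108
0.05 150 x_b [-0.086  -0.0012] y_b -0.011
0.07 130 x_b [-0.0711  0.0006] y_b -0.0111
0.085 58 x_b [-0.0619  0.0004] y_b -0.0104
0.095 115 x_b [-0.0636  0.0018] y_b -0.007
{'time_s': np.float64(6.1), 'position': array([0.5407, 0.1512, 0.0306]), 'ft_force': array([-8.4361,  0.3236,  3.9738])}
```

The force has risen to 10 N and the sole is at x_b of about −0.001, so it's against the fence. I'll back off, let it stand, and check.

```bash
python3 -m pendant '[[[-3,0.4,0],0,0.06],[[0,0,0],0,0.06],[[0,0,0],0,0.06],[[0,0,0],0,0.06]]'; python3 -c "
from h import *
meas()
im,d,w=cloud('top');z=w[...,2]
b=bf(w);m=(z>.088)&(z<.108)&(b[...,0]>-.05)&(b[...,0]<.02)&(abs(b[...,1]-.02)<.05)
print(cv2.minAreaRect(w[m][:,:2].astype(np.float32)),np.percentile(b[m],[1,99],axis=0))"
```

```text
time_s: 6.6
position: [0.5387, 0.1515, 0.0306]
tool_rot: [[0.99, -0.143, 0.012], [-0.143, -0.99, 0.008], [0.01, -0.009, -1.0]]
ft_force: [-3.5, 1.2, 1.5]
grip_width: 0.0452
0.01 216 x_b [-0.0626  0.0568] y_b -0.0103
0.03 131 x_b [-0.0843 -0.0031] y_b -0.0111
0.05 145 x_b [-0.0883 -0.0034] y_b -0.0112
0.07 125 x_b [-0.0706 -0.0015] y_b -0.0108
0.085 43 x_b [-0.0662 -0.0016] y_b -0.0106
0.095 107 x_b [-0.0677 -0.0018] y_b -0.0069
{'time_s': np.float64(6.65), 'position': array([0.5387, 0.1515, 0.0307]), 'ft_force': array([-2.7997,  0.5474,  0.7345])}Traceback (most recent call last):
  File "<string>", line 6, in <module>
    print(cv2.minAreaRect(w[m][:,:2].astype(np.float32)),np.percentile(b[m],[1,99],axis=0))
                                                         ~~~~~~~~~~~~~^^^^^^^^^^^^^^^^^^^^
    return _quantile_unchecked(
        a, q, axis, out, overwrite_input, method, keepdims, weights)
    return _ureduce(a,
                    func=_quantile_ureduce_func,
    ...<5 lines>...
                    overwrite_input=overwrite_input,
                    method=method)
    r = func(a, **kwargs)
    result = _quantile(arr,
                       quantiles=q,
    ...<2 lines>...
                       out=out,
                       weights=wgt)
    slices_having_nans = np.isnan(arr[-1, ...])
                                  ~~~^^^^^^^^^
IndexError: index -1 is out of bounds for axis 0 with size 0
```

View pics/last.png

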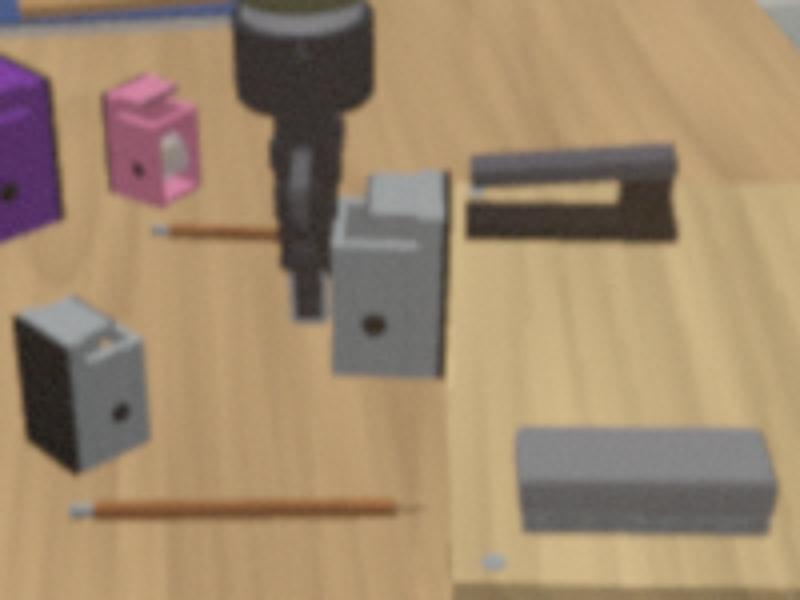

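```bash
python3 -c "
from h import *
im,d,w=cloud('side');z=w[...,2];b=bf(w)
for y0 in(-.06,-.045,-.03,.08,.1):
  m=(abs(b[...,1]-y0)<.006)&(z>.011)&(z<.019)&(abs(b[...,0])<.03); print(y0,np.percentile(b[m][:,0],[1,5]) if m.any() else 0)
m=(abs(b[...,1]+.009)<.012)&(z>.02)&(z<.05)&(abs(b[...,0]+.03)<.045);k=m&(b[...,0]>-.05);print('sole side max',np.percentile(b[k][:,0],[90,95,99]))
m=(b[...,0]>-.06)&(b[...,0]<.01)&(b[...,1]>-.03)&(b[...,1]<.06)&(z>.092)&(z<.11)
r=cv2.minAreaRect(w[m][:,:2].astype(np.float32));print(m.sum(),r,bf(np.array(r[0])))"
```

```text
-0.06 [-0.00090296  0.00114558]
-0.045 [-0.00082329 -0.00080638]
-0.03 [-0.00071582 -0.00013679]
0.08 [0.00237602 0.00326005]
0.1 [0.00252602 0.00255027]
sole side max [-0.00730292 -0.00509512 -0.00295831]
304 ((0.5903834104537964, 0.14277657866477966), (0.06509225815534592, 0.04551855847239494), 81.962646484375) [-0.02436188  0.01866235]
```

It stands square (81.96° against 82.2°) with the foot about 3 mm or less from the edge. I'll give one more gentle nudge and hold, then retreat and raise for the tip.

```bash
python3 -m pendant '[[[1.5,-0.2,-1],0,0.06],[[1,-0.1,0],0,0.06],[[0,0,0],0,0.06],[[0,0,0],0,0.06]]'; python3 -c "from h import *;meas()"; python3 -m pendant '[[[-2,0.3,0],0,0.06],[[-10,1.4,0],0,0.06],[[0,0,0],0,0.06],[[0,0,20],0,0.06],[[0,0,20],0,0.06],[[0,0,0],0,0.06]]';  python3 -c "from h import *;meas()"
```

```text
time_s: 7.25
position: [0.5403, 0.1513, 0.0294]
tool_rot: [[0.99, -0.143, 0.009], [-0.143, -0.99, 0.008], [0.008, -0.009, -1.0]]
ft_force: [-3.4, 1.5, 2.2]
grip_width: 0.0452
0.01 214 x_b [-0.0627  0.0563] y_b -0.0103
0.03 132 x_b [-0.0846 -0.003 ] y_b -0.0107
0.05 152 x_b [-0.0859 -0.0013] y_b -0.0113
0.07 125 x_b [-0.0617  0.0006] y_b -0.011
0.085 55 x_b [-0.0658  0.0005] y_b -0.0105
0.095 118 x_b [-0.084   0.0003] y_b -0.0062
{'time_s': np.float64(7.3), 'position': array([0.5403, 0.1514, 0.0294]), 'ft_force': array([-4.1374,  0.1044,  1.5446])}
time_s: 8.05
position: [0.5294, 0.1528, 0.0706]
tool_rot: [[0.99, -0.143, 0.014], [-0.143, -0.99, 0.007], [0.013, -0.009, -1.0]]
ft_force: [-0.7, -0.5, -0.8]
grip_width: 0.0452
0.01 214 x_b [-0.0626  0.0566] y_b -0.0106
0.03 112 x_b [-0.0644 -0.0031] y_b -0.0112
0.05 118 x_b [-0.0662 -0.0034] y_b -0.0108
0.07 139 x_b [-0.0943 -0.0036] y_b -0.0109
0.085 99 x_b [-0.0982 -0.0038] y_b -0.0104
0.095 125 x_b [-0.0978 -0.004 ] y_b -0.0076
{'time_s': np.float64(8.1), 'position': array([0.5289, 0.1528, 0.0697]), 'ft_force': array([ 0.5456, -0.3402,  0.8665])}
```

View pics/last.png

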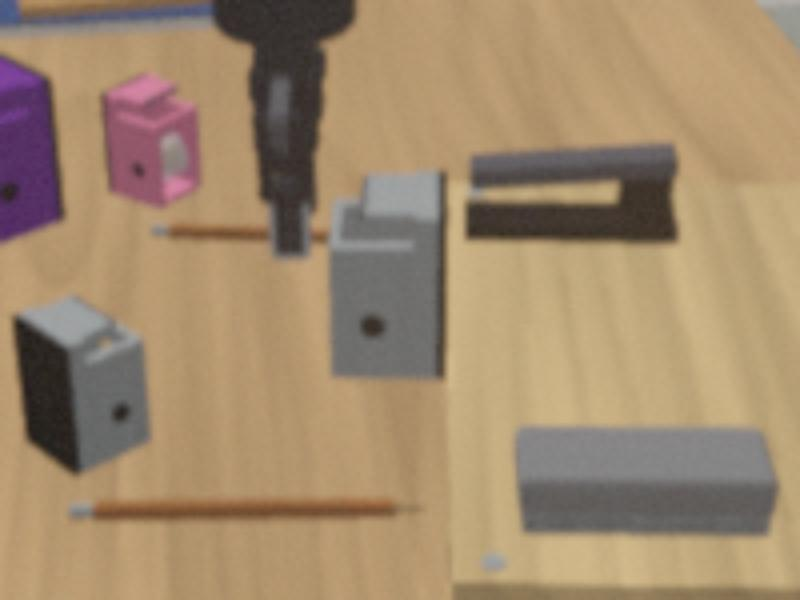

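It stands upright at the fence after the release (sole line vertical at column 443, board edge at about column 449, roughly 3 mm). The fingers are now at about 75 mm. I'll tip along the arc in stages.

```bash
python3 -m pendant '[[[6,-0.8,0],0,0.06],[[6,-0.8,0],0,0.06],[[5,-0.7,3],0,0.06],[[5,-0.7,4],0,0.06],[[5,-0.7,3],0,0.06],[[5,-0.7,3],0,0.06]]'; python3 -c "from h import *;meas()"
```

```text
time_s: 8.85
position: [0.5559, 0.1488, 0.0801]
tool_rot: [[0.99, -0.142, -0.008], [-0.142, -0.99, 0.008], [-0.009, -0.006, -1.0]]
ft_force: [-6.1, -0.3, 6.2]
grip_width: 0.045
0.01 197 x_b [-0.0625  0.0567] y_b -0.0102
0.03 123 x_b [-0.0623  0.0013] y_b -0.011
0.05 131 x_b [-0.0564  0.0075] y_b -0.0109
0.07 129 x_b [-0.051   0.0123] y_b -0.0114
0.085 150 x_b [-0.0702  0.0153] y_b -0.01
0.095 130 x_b [-0.068   0.0182] y_b -0.0076
{'time_s': np.float64(8.9), 'position': array([0.5568, 0.1487, 0.0805]), 'ft_force': array([-6.1426,  0.7874,  6.7877])}
```

View pics/last.png

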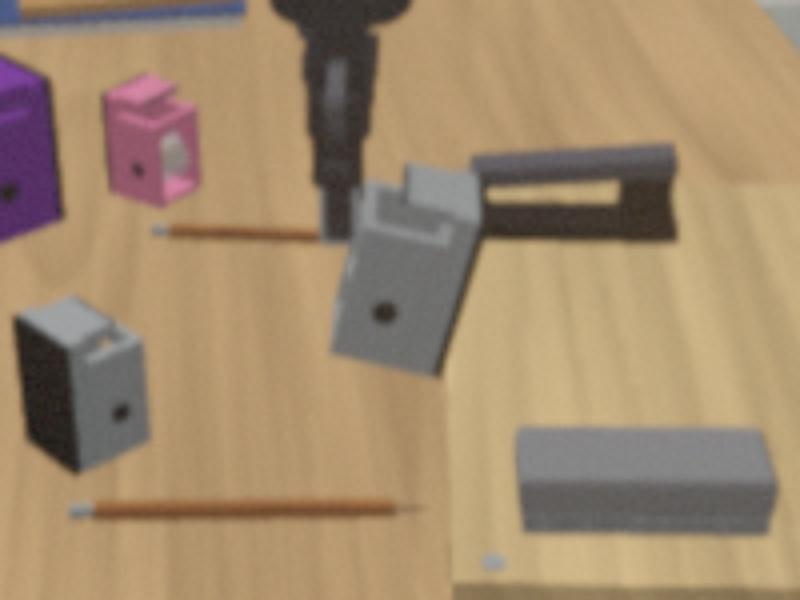

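It has tipped about 14° over the rim and stays square. I'll continue.

```bash
python3 -m pendant '[[[5,-0.7,3],0,0.06],[[5,-0.7,2],0,0.06],[[5,-0.7,2],0,0.06],[[5,-0.7,2],0,0.06],[[5,-0.7,2],0,0.06]]'; python3 -c "from h import *;meas()"
```

```text
time_s: 9.52
position: [0.5829, 0.1449, 0.0915]
tool_rot: [[0.99, -0.142, -0.009], [-0.142, -0.99, 0.008], [-0.01, -0.006, -1.0]]
ft_force: [-0.5, -0.2, -0.6]
grip_width: 0.0454
0.01 153 x_b [-0.0294  0.0585] y_b -0.0101
0.03 126 x_b [-0.0591  0.0111] y_b -0.011
0.05 151 x_b [-0.0535  0.0246] y_b -0.0114
0.07 159 x_b [-0.038   0.0391] y_b -0.0111
0.085 120 x_b [-0.0286  0.0403] y_b -0.0097
0.095 99 x_b [-0.0422  0.0237] y_b -0.0076
{'time_s': np.float64(9.575), 'position': array([0.5837, 0.1448, 0.0917]), 'ft_force': array([ 0.5575, -1.3209,  0.7133])}
```

View pics/last.png

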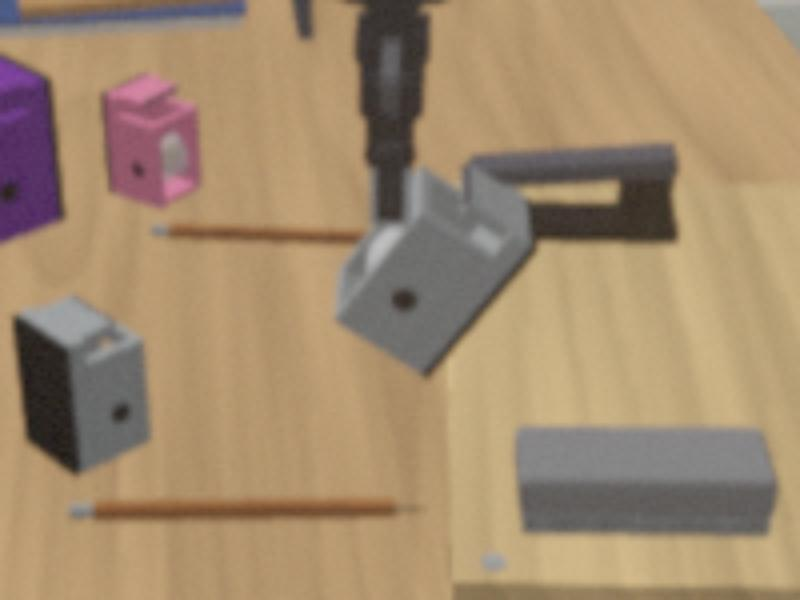

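It's at about 40° and force-free, so it has passed the balance point and is falling. I'll wait and measure before pushing again.

```bash
python3 -m pendant '[[[0,0,0],0,0.06],[[0,0,0],0,0.06],[[0,0,0],0,0.06]]'; python3 -c "from h import *;meas()"
```

```text
time_s: 9.95
position: [0.5838, 0.1448, 0.0916]
tool_rot: [[0.99, -0.143, -0.008], [-0.142, -0.99, 0.008], [-0.009, -0.007, -1.0]]
ft_force: [0.5, 0.4, 0.4]
grip_width: 0.0451
0.01 151 x_b [-0.0315  0.0586] y_b -0.0094
0.03 125 x_b [-0.0591  0.0101] y_b -0.0108
0.05 154 x_b [-0.0512  0.0267] y_b -0.0112
0.07 163 x_b [-0.038   0.0406] y_b -0.0111
0.085 120 x_b [-0.0272  0.0411] y_b -0.0098
0.095 101 x_b [-0.0422  0.026 ] y_b -0.0077
{'time_s': np.float64(10.0), 'position': array([0.5838, 0.1449, 0.0916]), 'ft_force': array([-0.1347,  0.3436,  1.1845])}
```

View pics/last.png

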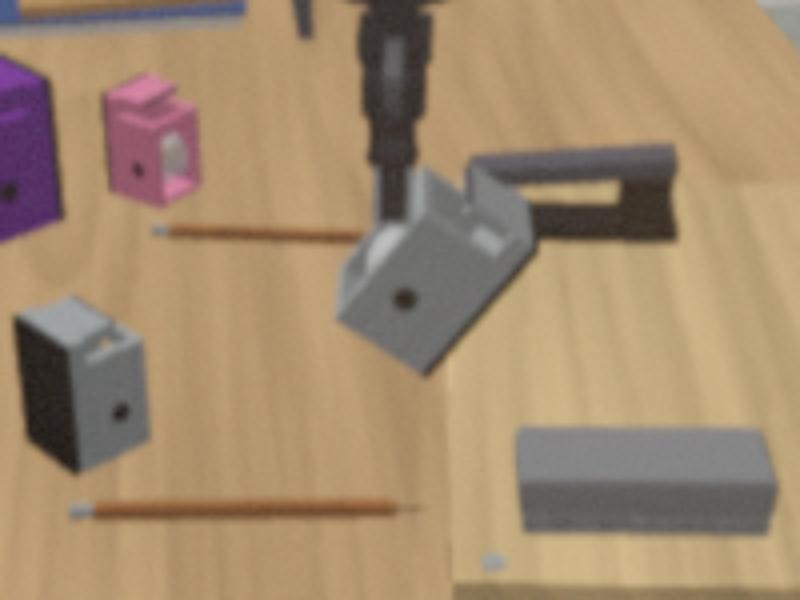

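It's resting at about 40°, wedged with the foot on the desk and the sole on the rim. I'll keep pushing.

```bash
for i in 1 2 3; do python3 -m pendant '[[[5,-0.7,1],0,0.06],[[5,-0.7,1],0,0.06]]'|grep -E 'posit|ft'; python3 -c "from h import *;meas()"; done
```

```text
position: [0.5941, 0.1434, 0.0936]
ft_force: [0.9, -0.0, -0.9]
0.01 151 x_b [-0.0293  0.0586] y_b -0.01
0.03 127 x_b [-0.0512  0.0175] y_b -0.0109
0.05 169 x_b [-0.0525  0.0354] y_b -0.0109
0.07 178 x_b [-0.0359  0.0508] y_b -0.0107
0.085 102 x_b [-0.0209  0.0389] y_b -0.0093
0.095 84 x_b [-0.0315  0.0259] y_b -0.008
{'time_s': np.float64(10.3), 'position': array([0.5947, 0.1432, 0.0937]), 'ft_force': array([-0.8977,  0.136 ,  0.0271])}
position: [0.6054, 0.1417, 0.0957]
ft_force: [-0.4, -1.0, -0.3]
0.01 148 x_b [-0.0317  0.0571] y_b -0.0102
0.03 130 x_b [-0.0447  0.0284] y_b -0.0109
0.05 225 x_b [-0.0555  0.0569] y_b -0.011
0.07 137 x_b [-0.0316  0.0458] y_b -0.0106
0.085 75 x_b [-0.0102  0.038 ] y_b -0.0091
0.095 35 x_b [-0.0188  0.0185] y_b -0.0084
{'time_s': np.float64(10.6), 'position': array([0.606 , 0.1416, 0.0958]), 'ft_force': array([-0.5364, -0.6466, -0.1131])}
position: [0.6165, 0.1401, 0.0979]
ft_force: [-0.3, -0.4, -0.6]
0.01 108 x_b [-0.0271  0.0583] y_b -0.0115
0.03 166 x_b [-0.0286  0.0579] y_b -0.0109
0.05 155 x_b [-0.0293  0.0486] y_b -0.0114
0.07 203 x_b [-0.0293  0.0477] y_b -0.0104
0.095 17 x_b [-0.0076  0.0087] y_b -0.0082
{'time_s': np.float64(10.9), 'position': array([0.6171, 0.1399, 0.098 ]), 'ft_force': array([ 0.4847, -0.0327, -0.6537])}
```

It appears to be flat now, with the tail about 29 mm outside the edge. I'll lift clear and check.

```bash
python3 -m pendant '[[[0,0,40],0,0.06],[[0,0,50],0,0.06],[[-50,0,20],0,0.06],[[-60,0,0],0,0.06],[[-60,0,0],0,0.06],[[0,0,0],0,0.06]]'; cat > chk.py <<'E'
from h import *
meas()
for n in('side','top'):
    im,d,w=cloud(n);z=w[...,2];b=bf(w)
    m=(b[...,0]>-.06)&(b[...,0]<.11)&(b[...,1]>-.035)&(b[...,1]<.08)&(z>.03)&(z<.11)
    P=w[m]
    if m.sum()<50: print(n,'no view');continue
    r=cv2.minAreaRect(P[:,:2].astype(np.float32));print(n,m.sum(),r,'centre_b',bf(np.array(r[0])),'ztop',np.percentile(P[:,2],[50,95,99]))
    t=m&(z>.073)&(z<.09);A=np.c_[b[t],np.ones(t.sum())];print(' top plane slope',np.linalg.lstsq(A,z[t],rcond=None)[0])
a=np.load('side0.npz');c=np.abs(a['im'].astype(int)-cloud('side')[0]).sum(-1)
for n,(y0,y1,x0,x1) in dict(stapler=(160,195,330,375),eraser=(232,268,322,400),p2=(250,262,215,305)).items(): print(n,'diff px',(c[y0:y1,x0:x1]>90).sum())
E
python3 chk.py
```

```text
time_s: 11.65
position: [0.4418, 0.1395, 0.2101]
tool_rot: [[0.99, -0.143, -0.007], [-0.143, -0.99, 0.008], [-0.008, -0.007, -1.0]]
ft_force: [1.0, 0.0, -0.2]
grip_width: 0.0454
0.01 101 x_b [-0.0271  0.0585] y_b -0.0113
0.03 163 x_b [-0.0271  0.0576] y_b -0.0108
0.05 151 x_b [-0.0272  0.0486] y_b -0.0111
0.07 192 x_b [-0.0294  0.0498] y_b -0.0104
{'time_s': np.float64(11.7), 'position': array([0.4443, 0.1393, 0.2105]), 'ft_force': array([-0.1052,  1.4087, -0.2328])}
side 1374 ((0.6334623098373413, 0.13465982675552368), (0.0649210661649704, 0.09973634034395218), 82.00479888916016) centre_b [0.01942507 0.0164343 ] ztop [0.06388889 0.08027412 0.0810574 ]
 top plane slope [0.01250649 0.00469923 0.07793754]
top 1122 ((0.6355838179588318, 0.13664783537387848), (0.06030401214957237, 0.10020332783460617), 82.36920166015625) centre_b [0.02125911 0.01869082] ztop [0.07511349 0.07973629 0.08073644]
 top plane slope [0.02652695 0.00126236 0.0770463 ]
stapler diff px 87
eraser diff px 0
p2 diff px 0
```

View pics/last.png

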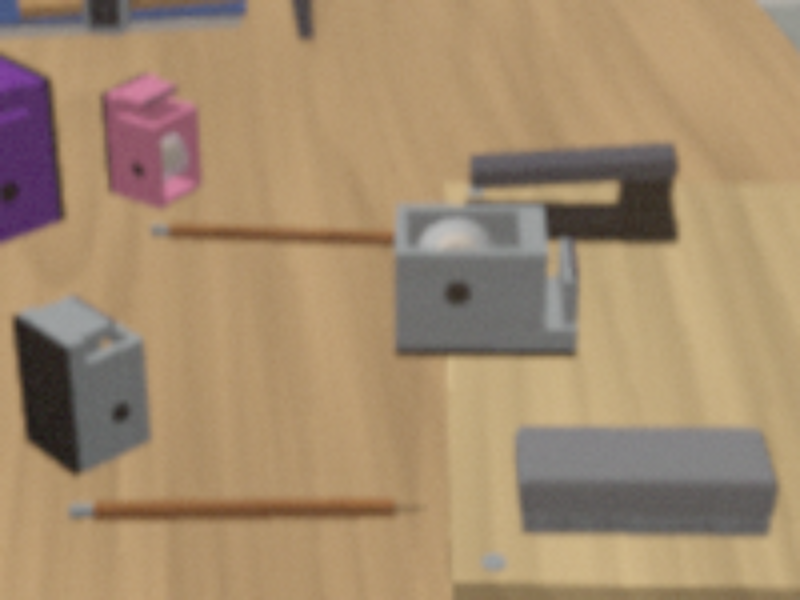

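The picture shows the dispenser flat on its sole, nose onto the board, with nothing else disturbed. Its centre is about 20 mm in (10–90 needed), which leaves well over the 2 mm calibration error, so I'm handing in.

```bash
python3 -c "from h import *;print(ticket.close_job())"
```

```text
the job is handed in; nothing more can be done
None
```

The dispenser is lying flat on its sole on the board with its nose away from the edge. I handed the job in at about 12 s of the 38 s allowed; the hand-in reports no verdict.

I slid it standing to the fence with both fingertips on its side cheeks and let it stand there. Then I tipped it over the rim with a high push and pulled the arm clear.

**At the fence:** it stood upright and square, and the force rose to about 10 N on contact. After I released it, the foot measured about 3 mm from the edge, against the 8 mm allowed.

**Final position** (side and top cameras agree within about 2 mm):

| Check | Measured | Required |
|---|---|---|
| Centre in from the edge | 19–21 mm | 10–90 mm |
| Centre off the middle line | 16–19 mm | within 100 mm |
| Length square to the edge | within about 0.5° | within 15° |
| Top face slope | 0.7–1.5° | within 5° |
| Top height above the desk | about 80 mm | 79 mm if flat |
| Tail | about 29 mm outside the edge | at most 50 mm in |

**Bystanders:**
- **Eraser and pencil2:** no changed pixels from the start.
- **Stapler:** 87 pixels changed. It looks unmoved in the last picture, so I put these down to the dispenser now partly hiding it.
- **pencil1:** only checked by eye; it looks unmoved, but part of it is hidden.

**Went differently than planned:** while tipping, the dispenser came to rest at about 40° with its foot slid back on the desk, and needed more pushing. That is why the tail overhangs the edge.

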